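# Set and lock the polariser ring of a light table

### The arm

A 6-joint arm with a two-finger parallel gripper is mounted at the origin on a cart in front of the work surface, level with it; the furniture and walls round the work are solid. World frame = base frame: x ahead of the robot, y to its left, z up, the work surface at z = 0. Lengths are in m, angles in rad, forces in N, time in s.
With the tool pointing down it reaches from about 0.325 to 0.85 m from the base axis. Payload 4.4 kg.
Tool frame: the origin (TCP) lies midway between the tips of the shut fingers; the grasp point (between the pads) lies 19 mm behind it; z points along the fingers, y is the line along which they close (so a half turn about z gives the same grasp; the last joint's range is limited). The gripper opens to 94 mm and grips with 3 to 60 N. Pads are 16 mm wide; open, the fingers measure 119 mm over their backs; the gripper's body (75 mm by 177 mm) begins 78 mm behind the grasp point.
Start: joints at [1.01, 0.207, 1.542, -0, 1.393, -0.15], TCP at [0.229, 0.527, 0.175] pointing down, gripper open.
Joint ranges: [-2.73, 2.73], [-0.86, 2.22], [0.23, 2.46], [-1.11, 4.25], [0.08, 2.63], [-2.82, 2.82]. Speed limits (rad/s): [2.79, 2.79, 3.14, 3.14, 3.14, 3.14].

### API

Orientations are given as [roll, pitch, yaw] about the fixed x, y, z axes, in that order (R = Rz(yaw) Ry(pitch) Rx(roll)).
In Python, from rig import sense, vision, ctrl gives the robot as it stands.
- The arm moves only by the shell command python3 -m creep 'ROWS' [FORCE]. ROWS is JSON, a list of rows, each a list of 7 numbers: the shift along the tool's x, y, z in m, then the turn, a rotation vector about the tool's x, y, z in rad, then the opening, from 0 (shut) to 1 (fully open). In form: [[dx, dy, dz, wx, wy, wz, gripper], ...]. A call has 1 to 5 rows; each row shifts and turns the commanded pose from where the row before left it, along the tool's axes as they then stand; what a row does not reach is not made up. A row lasts 1/12 s, in which the tool goes at most 41.7 mm and 7.16 degrees, less where a joint would pass 70% of its speed; a pose out of reach is approached as far as the arm can. A call with a gripper value outside its range is refused whole. The fingers move at their own pace and stop on an object; FORCE is the grip in N (left out, the last holds). Time passes only in rows, so rows that do not move let the fingers close. It gives the time, the measured TCP pose, the force, the opening and the grip force at its end, in the units of the state.
- sense(): the state, without advancing time (a new reading comes with each control period).
- vision.capture(name): name is "side" or "top"; returns the picture (400x640x3 uint8, red, green, blue); there is no depth.
- vision.calibration(name): a dict with "fx", "fy", "cx", "cy" (pixels), "k1" (the pictures are not rectified: a ray, as slopes to the right and down, at radius r is drawn at 1 + k1 r^2 times it, then the intrinsics apply), "xyz" and "rotation" of the camera in the world. Camera axes: x right, y up, looking along -z (the intrinsics and any distortion apply to the point x, -y, -z); pixel columns grow to the right and rows downward; lengths in m; the calibration is good to about 2 mm. A picture is of the moment at which its call begins. calibration takes no time and is no camera call.
- ctrl.close_job(): hands the job in; it is judged then, once.
Trained networks look in the newest picture that a camera, given by its name, has taken for a name from the list of things; names that differ only in an ending like _2 or _b are one class to them, and where a whole thing is asked for, a point or a joint stands for the part that bears it (a point fixed in the world has none). Each returns a list of dicts, best first, with "score" (0 to 1); they miss things now and then, are a little off and sometimes report something else, mostly with a low value. They report only what shows in the picture. A call takes as long as a camera call.
- vision.masks_of(camera, query): "region" (400x640 bool, what is visible of it) and "extent" ([left, top, width, height] in pixels, round what is visible of it).
- vision.place_of(camera, query): "position" ([row, column] in pixels: a listed point, or the origin of a listed thing).
The state is a dict: "t": time; "qpos": joint angles; "dq": joint speeds; "tau": joint torques, N m; "tool_pos": TCP position; "tcp_rot": TCP orientation; "force": force on the tool from outside, world axes, zero at the start; "wrist_torque": the same for the moment, N m; "gripper_width": finger opening in m; "gripper_force": force on a finger pad.
Only numpy, scipy, OpenCV 4.12 (cv2) and the standard library are available. Lean on these libraries where they do the work, as an engineer would, in place of code of your own. Each camera call takes 0.05 s, during which the arm holds its last target. There are 200 camera calls.

### The job

On the round light table, push the upright lever of the polariser ring round with a fingertip until the ring's pointer stands opposite the tip of the small marker clip on the rim. Then push the peg of the lock lever at the side all the way round to its locked stop, leaving the ring at the clip. Only push: do not pinch the levers, do not shift the clip, and leave the circuit board on the window and the loose parts round the table where they are.

Things in the scene. Friction and masses are not known exactly. Their poses are not given: they have to be found in the camera images.
- light_table: Round dark light table fixed to the bench, 240 mm across, rim 50 mm high; white window 120 mm across, top 63.5 mm high; white scale strokes every 10 degrees on the rim, from -20 to 160 degrees counter-clockwise from its x axis. Origin: centre of the underside, on the ring's axis; z up. A magnifier lamp hangs 0.37 m up beyond it, far left (x over 0.67, y over 0): come in over the near side.
- polariser_ring: Flat ribbed aluminium ring, 176 mm across, top 62 mm high, turning about the light table's centre. Origin: on the axis at the bench top; its x axis points from the centre through the lever to the pointer; z up. It stays where it is left; about 2 N at the lever turns it, it runs from -20 to 160 degrees from the table's x axis (counter-clockwise from above). Starts at the low end; the clip is always counter-clockwise of it.
- ring_lever (a point): Point on the axis of the ring's upright lever, 95 mm above the bench: a steel post 10 mm in diameter, standing 75 mm from the ring's axis, from the ring's top (62 mm) up to a black ball 16 mm across whose top is 125 mm above the bench. A collar 18 mm across goes up to 66 mm.
- pointer_tip (a point): The place just before the tip of the ring's pointer (a small dark bar on the ring ending in a bright wedge at the edge, in line with the lever), 98 mm from the axis, 61 mm above the bench.
- clip_tip (a point): The place just before the inward tip of the marker clip, 98 mm from the ring's axis, 53 mm above the bench: the pointer is set when pointer_tip lies here seen from above. The clip is a steel saddle 12 mm wide and 20 mm long on the housing's rim, its top 55 mm high, below the lever; it sits very stiffly (about 9 N at the rim shifts it).
- lock_peg (a point): Point on the axis of the upright peg of the lock lever, 90 mm above the bench: the steel peg is 10 mm in diameter from 62 mm to 102 mm above the bench, with a black cap 15 mm across up to 118 mm. It stands 60 mm from the lever's upright pivot, which lies 128 mm from the light table's centre along its -y axis; the flat arm is 14 mm wide, its top 62 mm high.
- lock_lever: The lock lever. Origin: on its upright pivot, at the bench top; its -y axis points along the arm to the peg. Open, the arm points straight out (along the table's -y); it swings clockwise seen from above, by 1.45 rad, to its locked stop with the arm nearly along the table's -x. Starts 0 to 0.3 rad from open. About 1.5 N at the peg turns it; it stays where left and does not change the ring's drag.
- board_module: Small loose black circuit module 24x34x10 mm on the white window. Origin: centre of the underside.
- big_capacitor: Loose brown upright capacitor, 30 mm across, 49 mm high, beside the light table. Origin: centre of the underside.
- copper_spool: Loose small spool of copper wire, 32 mm across, 24 mm high, beside the light table. Origin: centre of the underside.
- connector: Loose cream plug connector, 47x22x10 mm, beside the light table. Origin: centre of the underside.

How it is judged:
On the way:
1. the ring's pointer stands at the clip while the lock lever is still open (horizontal distance between pointer_tip and clip_tip below 0.006 m and angular speed of polariser_ring below 0.1 rad/s and y of lock_peg in the frame of light_table below -0.174 m), for 0.3 s.
At the end, for the whole second after the job is handed in: The pointer stands within 6 mm (3.5 degrees) of the clip's tip, at rest, and the lock lever stands within 0.15 rad of its stop (its peg less than 144 mm to the -y side of the light table's centre line) (horizontal distance between pointer_tip and clip_tip below 0.006 m and y of lock_peg in the frame of light_table above -0.144 m and angular speed of polariser_ring below 0.05 rad/s); the robot touches nothing.
It fails at once if the marker clip was shifted by more than 4 mm (distance of clip_tip from where it was at the start of the episode above 0.004 m).
It fails at once if the ring, its lever or the lock lever was pinched or forced (over 32 N from the fingers) (contact force between the fingers and polariser_ring above 32 N or contact force between the fingers and lock_lever above 32 N).
It fails at once if the board on the window was moved by more than 15 mm or lifted (distance of board_module from where it was at the start of the episode above 0.015 m).
It fails at once if a loose part round the light table was moved by more than 15 mm or lifted (distance of any of big_capacitor, copper_spool, connector from where it was at the start of the episode above 0.015 m).
It also fails if it takes over 67 s, if anything falls off the work surface, if the arm or the gripper's body presses on something with over 40 N, if the wrist force passes 120 N, or if a joint passes its speed limit or range.

## Working session

There is one attempt and no reset: what is moved stays moved. The work goes in short steps, Python scripts to look and compute and a shell command to move; the robot and the scene stay as the last step left them, time stands still between calls to the robot, and variables do not carry over. Pictures are saved under pics/ and viewed, at most 10 in all, crops included, and the job is handed in when it is done.

```bash
mkdir -p pics; cat > h.py <<'E'
import numpy as np, cv2
from rig import sense, vision, ctrl
def ray(cam,row,col):
    c=vision.calibration(cam)
    xd=(col-c["cx"])/c["fx"]; yd=(row-c["cy"])/c["fy"]
    x,y=xd,yd
    for _ in range(30):
        s=1+c["k1"]*(x*x+y*y); x,y=xd/s,yd/s
    R=np.array(c["rotation"])
    if R.shape!=(3,3):
        from scipy.spatial.transform import Rotation
        R=Rotation.from_euler('xyz',R).as_matrix() if R.size==3 else Rotation.from_quat(R).as_matrix()
    return np.array(c["xyz"]),R@np.array([x,-y,-1.])
def atz(cam,p,z):
    o,d=ray(cam,*p); return (o+d*(z-o[2])/d[2])
def proj(cam,P):
    c=vision.calibration(cam); q=np.array(c["rotation"]).reshape(3,3).T@(np.array(P)-c["xyz"])
    x,y=q[0]/-q[2],-q[1]/-q[2]; s=1+c["k1"]*(x*x+y*y)
    return np.array([y*s*c["fy"]+c["cy"],x*s*c["fx"]+c["cx"]])
E
python3 - <<'E'
from h import *
for n in("side","top"):
    im=vision.capture(n); cv2.imwrite(f"pics/{n}0.png",im[:,:,::-1])
    print(n,vision.calibration(n))
    for q,z in (("light_table",0),("ring_lever",.095),("pointer_tip",.061),("clip_tip",.053),("lock_peg",.09),("lock_lever",0),("board_module",.0635),("big_capacitor",0),("copper_spool",0),("connector",0)):
        for r in vision.place_of(n,q)[:2]: print(q,round(r["score"],2),np.round(r["position"],1),atz(n,r["position"],z).round(4))
print(sense())
E
```

```text
side {'fx': 379.75146602475365, 'fy': 379.75146602475365, 'cx': 318.49235251362, 'cy': 202.99417469091102, 'k1': -0.021674858834157363, 'xyz': array([0.37976839, 0.48867155, 0.57435922]), 'rotation': array([ 9.66778463e-01, -1.96229325e-04, -2.99836775e+00])}
light_table 0.84 [231.8 312.1] [ 0.4963 -0.2125  0.    ]
light_table 0.38 [197.2 364.8] [ 0.3776 -0.3807  0.    ]
ring_lever 0.95 [194.2 280.6] [ 0.5702 -0.2217  0.095 ]
pointer_tip 0.69 [205.6 268.8] [ 0.6003 -0.2202  0.061 ]
pointer_tip 0.42 [216.  306.6] [ 0.5051 -0.1924  0.061 ]
clip_tip 0.37 [241.5 290.1] [ 0.5263 -0.1091  0.053 ]
lock_peg 0.64 [164.4 339.9] [ 0.4496 -0.3913  0.09  ]
board_module 0.56 [216.5 308.8] [ 0.4993 -0.1879  0.0635]
big_capacitor 0.62 [277.1 305.4] [ 0.4867 -0.063   0.    ]
copper_spool 0.82 [266.7 342.4] [ 0.4134 -0.1045  0.    ]
copper_spool 0.6 [168.5 336.7] [ 0.4698 -0.5275  0.    ]
connector 0.44 [199.2 363.5] [ 0.3806 -0.3704  0.    ]
top {'fx': 424.9079088082194, 'fy': 424.9079088082194, 'cx': 315.56479684437573, 'cy': 198.0486342870738, 'k1': 0.0046872092758449965, 'xyz': array([ 0.33309486,
[... 714 characters left out ...]
  0.    ]
{'t': 1.1, 'qpos': array([ 1.01052617e+00,  2.06587609e-01,  1.54151032e+00, -2.41101486e-05,
        1.39349662e+00, -1.50477119e-01]), 'dq': array([-1.20598135e-04, -1.05992453e-04,  1.37179343e-03,  1.16352097e-03,
       -1.62011069e-03,  2.44725860e-05]), 'tau': array([-1.57140439e-03, -3.70897508e+01, -2.81762427e+01,  6.98533212e-02,
        2.76821328e-02,  3.48167669e-05]), 'tool_pos': array([0.22909621, 0.52738668, 0.17544881]), 'tcp_rot': array([-3.14158722e+00,  2.31796585e-05,  2.73180387e+00]), 'force': array([-0.1219269 , -0.71955773,  0.16247436]), 'wrist_torque': array([0.03535665, 0.00034005, 0.01631276]), 'gripper_force': 0.0, 'gripper_width': 0.0939459894363593}
```

View pics/top0.png

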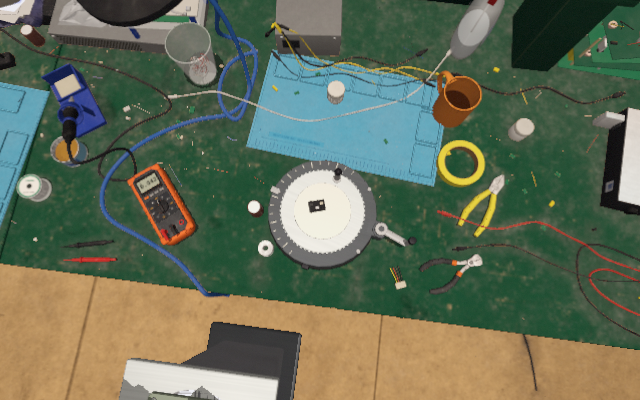

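View pics/side0.png

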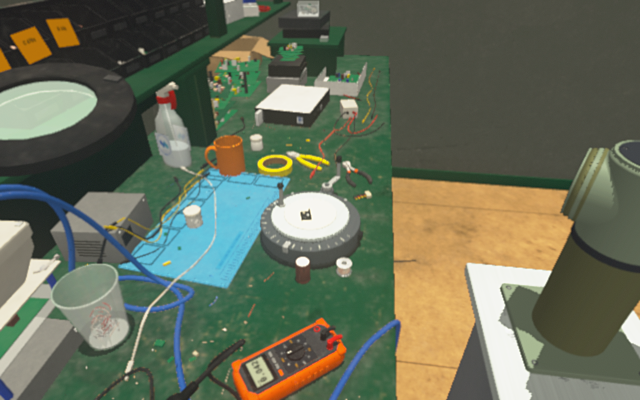

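The top picture shows the table centred near (row 214, col 322), the lever at (174, 337), the peg at (240, 410) and the clip near (192, 281). The side picture shows the same table at about (228, 312), with the lever at (190, 281).

```bash
python3 - <<'E'
s=open('h.py').read()
i=s.index("def proj"); s=s[:i]+'''def rot(cam):
    from scipy.spatial.transform import Rotation
    return Rotation.from_euler('xyz',vision.calibration(cam)["rotation"]).as_matrix()
def proj(cam,P):
    c=vision.calibration(cam); q=rot(cam).T@(np.array(P)-c["xyz"])
    x,y=q[0]/-q[2],-q[1]/-q[2]; s=1+c["k1"]*(x*x+y*y)
    return np.array([y*s*c["fy"]+c["cy"],x*s*c["fx"]+c["cx"]])
'''
open('h.py','w').write(s)
E
python3 - <<'E'
from h import *
for n,(cr,cc) in (("top",(214,322)),("side",(216,312))):
    im=cv2.imread(f"pics/{n}0.png"); m=(im.min(2)>165).astype(np.uint8)
    k,lab,st,ce=cv2.connectedComponentsWithStats(m)
    i=lab[cr+12,cc]; mm=(lab==i).astype(np.uint8)
    c=max(cv2.findContours(mm,cv2.RETR_EXTERNAL,cv2.CHAIN_APPROX_NONE)[0],key=cv2.contourArea)
    h=cv2.convexHull(c)[:,0]
    W=np.array([atz(n,(p[1],p[0]),.0635)[:2] for p in c[:,0]])
    (x,y),r=cv2.minEnclosingCircle(W.astype(np.float32)); 
    A=np.c_[2*W,np.ones(len(W))]; s=np.linalg.lstsq(A,(W**2).sum(1),rcond=None)[0]
    print(n,i,(x,y,r),s[:2],np.sqrt(s[2]+s[0]**2+s[1]**2))
im=cv2.imread("pics/top0.png")[150:282,236:436]; cv2.imwrite("pics/topc.png",cv2.resize(im,None,fx=4,fy=4,interpolation=cv2.INTER_CUBIC))
im=cv2.imread("pics/side0.png")[140:290,240:400]; cv2.imwrite("pics/sidec.png",cv2.resize(im,None,fx=4,fy=4,interpolation=cv2.INTER_CUBIC))
E
```

```text
top 81 (0.5003820061683655, -0.20507484674453735, 0.08953579515218735) [ 0.49926509 -0.20519061] 0.08661780179713899
side 28 (0.5044946670532227, -0.19972127676010132, 0.09457302838563919) [ 0.49890214 -0.19956236] 0.08820675557980585
```

View pics/topc.png

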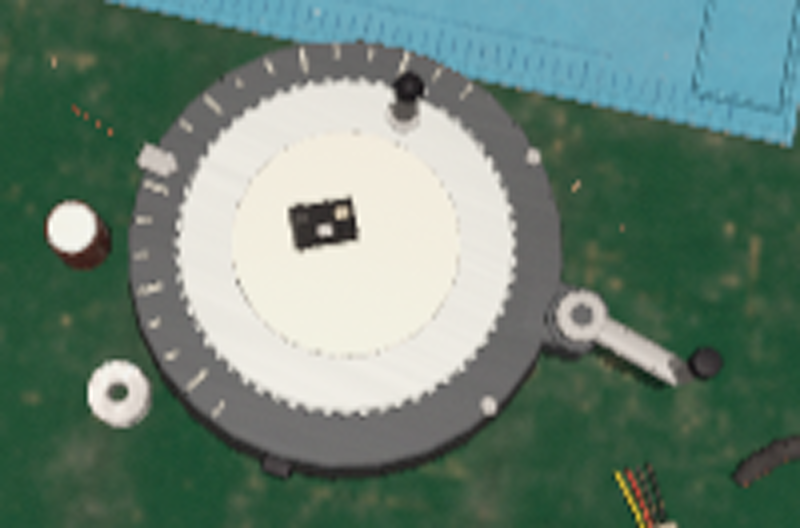

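View pics/sidec.png

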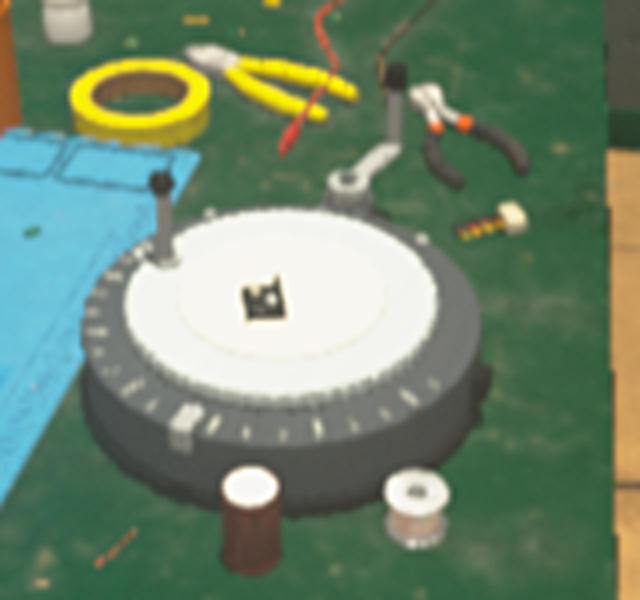

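```bash
python3 - <<'E'
from h import *
C=np.array([.4995,-.2053])
def show(l,n,p,z,o=C):
    P=atz(n,p,z)[:2]; d=P-o; print(l,n,P.round(4),"r",np.hypot(*d).round(4),"ang",np.degrees(np.arctan2(d[1],d[0])).round(2)); return P
c=lambda x,y:(150+y/4-.4,236+x/4-.4)
s=lambda x,y:(140+y/4-.4,240+x/4-.4)
pv=show("pivot","top",c(582,315),.066)
pk=show("pegcap","top",c(707,361),.118); show("peg/pivot","top",c(707,361),.118,pv)
show("clipmid","top",c(157,160),.055); show("clipmid","side",s(189,415),.055)
show("ball","top",c(408,85),.123); show("collar","top",c(403,125),.064)
show("ball","side",s(161,181),.119); show("pegcap","side",s(396,75),.112)
for x,y in((219,408),(468,90)): show("stroke","top",c(x,y),.05)
im=vision.capture("top"); side=vision.capture("side")
for n in("top","side"):
  for q in("clip_tip","polariser_ring","light_table"):
    for r in vision.masks_of(n,q)[:1]:
        print(q,n,r["score"],r["extent"]); rr,cc=np.nonzero(r["region"]); show(q,n,(rr.mean(),cc.mean()),.055)
E
```

```text
pivot top [ 0.4782 -0.3313] r 0.1277 ang -99.6
pegcap top [ 0.4551 -0.3861] r 0.1862 ang -103.8
peg/pivot top [ 0.4551 -0.3861] r 0.0595 ang -112.84
clipmid top [ 0.5335 -0.1   ] r 0.1106 ang 72.08
clipmid side [ 0.5313 -0.1   ] r 0.11 ang 73.19
ball top [ 0.5722 -0.2266] r 0.0758 ang -16.34
collar top [ 0.5673 -0.2276] r 0.0714 ang -18.2
ball side [ 0.571  -0.2237] r 0.0738 ang -14.42
pegcap side [ 0.4529 -0.3831] r 0.1838 ang -104.7
stroke top [ 0.4079 -0.1512] r 0.1064 ang 149.46
stroke top [ 0.5951 -0.2604] r 0.1103 ang -29.95
clip_tip top 0.43 [271.3, 187.7, 10.7, 5.8]
clip_tip top [ 0.5319 -0.1005] r 0.1097 ang 72.8
polariser_ring top 0.98 [282.6, 170.0, 80.6, 83.7]
polariser_ring top [ 0.4984 -0.2059] r 0.0012 ang -150.61
light_table top 0.62 [267.6, 161.5, 145.6, 106.7]
light_table top [ 0.4908 -0.2131] r 0.0117 ang -137.95
clip_tip side 0.45 [285.5, 242.6, 8.0, 8.9]
clip_tip side [ 0.532  -0.0912] r 0.1186 ang 74.11
polariser_ring side 0.84 [270.4, 182.8, 79.3, 57.4]
polariser_ring side [ 0.5025 -0.195 ] r 0.0108 ang 73.61
light_table side 0.96 [258.6, 155.2, 103.3, 113.8]
light_table side [ 0.4918 -0.1642] r 0.0418 ang 100.62
```

```bash
R='' 
python3 -m creep '[[0,0,0,0,0,0.12,0],[0,0,0,0,0,0.12,0],[0,0,0,0,0,0.12,0],[0,0,0,0,0,0.12,0],[0,0,0,0,0,0.12,0]]' >/dev/null
python3 -m creep '[[0,0,0,0,0,0.12,0],[0,0,0,0,0,0.12,0],[0,0,0,0,0,0.12,0],[0,0,0,0,0,0.12,0],[0,0,0,0,0,0.12,0]]' >/dev/null
python3 -m creep '[[0,0,0,0,0,0.12,0],[0,0,0,0,0,0.12,0],[0,0,0,0,0,0.006,0]]'
python3 -m creep '[[-0.0276,0.0225,0,0,0,0,0],[-0.0276,0.0225,0,0,0,0,0],[-0.0276,0.0225,0,0,0,0,0],[-0.0276,0.0225,0,0,0,0,0],[-0.0276,0.0225,0,0,0,0,0]]' >/dev/null
python3 -m creep '[[-0.0276,0.0225,0,0,0,0,0],[-0.0276,0.0225,0,0,0,0,0],[-0.0276,0.0225,0,0,0,0,0],[-0.0276,0.0225,0,0,0,0,0],[-0.0276,0.0225,0,0,0,0,0]]' >/dev/null
python3 -m creep '[[-0.0276,0.0225,0,0,0,0,0],[-0.0276,0.0225,0,0,0,0,0],[-0.0276,0.0225,0,0,0,0,0],[-0.0276,0.0225,0,0,0,0,0],[-0.0276,0.0225,0,0,0,0,0]]'
python3 -m creep '[[-0.0276,0.0225,0,0,0,0,0],[-0.0276,0.0225,0,0,0,0,0],[-0.0276,0.0225,0,0,0,0,0],[-0.0276,0.0225,0,0,0,0,0],[-0.0276,0.0225,0,0,0,0,0]]'
python3 -m creep '[[-0.0276,0.0225,0,0,0,0,0],[-0.0276,0.0225,0,0,0,0,0],[-0.0276,0.0225,0,0,0,0,0],[-0.0276,0.0225,0,0,0,0,0],[0,0,0,0,0,0,0]]'
```

```text
t: 2.58
tool_pos: [0.2291, 0.5274, 0.1755]
tcp_rot: [-3.142, -0.0, 1.284]
force: [0.5, 0.8, -0.2]
gripper_width: 0.0106
gripper_force: 0.0
t: 3.83
tool_pos: [0.4371, 0.0334, 0.1758]
tcp_rot: [3.141, -0.0, 1.289]
force: [1.2, 1.0, -0.1]
gripper_width: 0.0003
gripper_force: 0.0
t: 4.25
tool_pos: [0.5062, -0.1307, 0.1756]
tcp_rot: [3.141, -0.0, 1.289]
force: [0.1, 1.0, 0.7]
gripper_width: 0.0004
gripper_force: 0.0
t: 4.67
tool_pos: [0.5624, -0.2664, 0.1747]
tcp_rot: [3.14, 0.003, 1.284]
force: [-0.4, -0.6, 0.6]
gripper_width: 0.0006
gripper_force: 0.0
```

```bash

python3 -m creep '[[0,0,0.03,0,0,0,0],[0,0,0.03,0,0,0,0],[0,0,0.03,0,0,0,0],[0,0,0,0,0,0,0],[0,0,0,0,0,0,0]]'
python3 -m creep '[[0.005,0,0,0,0,0,0],[0.005,0,0,0,0,0,0],[0.005,0,0,0,0,0,0],[0,0,0,0,0,0,0],[0,0,0,0,0,0,0]]'
python3 - <<'E'
from h import *
im=vision.capture("top")[150:282,256:406]; cv2.imwrite("pics/t1.png",cv2.resize(im[:,:,::-1],None,fx=4,fy=4,interpolation=cv2.INTER_CUBIC))
E
```

```text
t: 5.08
tool_pos: [0.5593, -0.2586, 0.0836]
tcp_rot: [-3.137, -0.002, 1.288]
force: [0.2, -0.8, 0.4]
gripper_width: 0.0006
gripper_force: 0.0
t: 5.5
tool_pos: [0.5663, -0.2456, 0.0869]
tcp_rot: [3.139, 0.001, 1.287]
force: [0.2, -0.4, 0.2]
gripper_width: 0.0002
gripper_force: 0.0
```

View pics/t1.png

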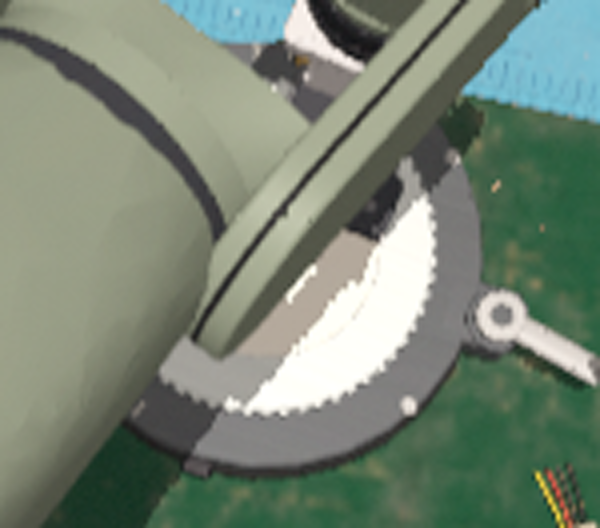

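```bash

python3 -m creep '[[0.002,0,0,0,0,0,0],[0.002,0,0,0,0,0,0],[0.00377,0.0007,0,0,0,-0.05,0],[0.00377,0.0007,0,0,0,-0.05,0],[0.00377,0.0007,0,0,0,-0.05,0]]'
python3 -m creep '[[0.00377,0.0007,0,0,0,-0.05,0],[0.00377,0.0007,0,0,0,-0.05,0],[0.00377,0.0007,0,0,0,-0.05,0],[0.00377,0.0007,0,0,0,-0.05,0],[0.00377,0.0007,0,0,0,-0.05,0]]'
python3 -m creep '[[0.00377,0.0007,0,0,0,-0.05,0],[0.00377,0.0007,0,0,0,-0.05,0],[0,0,0,0,0,0,0],[0,0,0,0,0,0,0]]'
cat > st.py <<'E'
from h import *
s=sense(); C=np.array([.4995,-.2053]); y=s["tcp_rot"][2]; d=s["tool_pos"][:2]-C
t=np.array([np.cos(y),np.sin(y)]); u=np.array([t[1],-t[0]])
print("ring if square",np.degrees(y)-90,"radial",d@u,"tang",d@t,s["force"],s["t"])
E
python3 st.py
```

```text
t: 5.97
tool_pos: [0.5713, -0.2323, 0.0857]
tcp_rot: [3.141, 0.002, 1.438]
force: [0.1, -1.6, 0.5]
gripper_width: 0.0004
gripper_force: 0.9
t: 6.38
tool_pos: [0.5759, -0.2136, 0.0858]
tcp_rot: [3.14, 0.002, 1.688]
force: [0.5, -1.9, -0.4]
gripper_width: 0.0007
gripper_force: 1.0
t: 6.72
tool_pos: [0.5759, -0.2052, 0.0856]
tcp_rot: [3.141, 0.0, 1.785]
force: [1.1, -1.8, 0.2]
gripper_width: 0.0005
gripper_force: 0.3
ring if square 12.250645451872572 radial 0.07466060673163123 tang -0.016093408988751817 [ 1.09499753 -1.82434654  0.15277014] 6.7167
```

```bash

python3 -m creep '[[0.00377,0.0007,0,0,0,-0.05,0],[0.00377,0.0007,0,0,0,-0.05,0],[0.00377,0.0007,0,0,0,-0.05,0],[0.00377,0.0007,0,0,0,-0.05,0],[0.00377,0.0007,0,0,0,-0.05,0]]'
python3 -m creep '[[0.00377,0.0007,0,0,0,-0.05,0],[0.00377,0.0007,0,0,0,-0.05,0],[0.00377,0.0007,0,0,0,-0.05,0],[0.00377,0.0007,0,0,0,-0.05,0],[0.00377,0.0007,0,0,0,-0.05,0]]'
python3 -m creep '[[0.00377,0.0007,0,0,0,-0.05,0],[0.00377,0.0007,0,0,0,-0.05,0],[0.00377,0.0007,0,0,0,-0.05,0],[0.00377,0.0007,0,0,0,-0.05,0],[0.00377,0.0007,0,0,0,-0.05,0]]'
python3 -m creep '[[0.00377,0.0007,0,0,0,-0.05,0],[0.00377,0.0007,0,0,0,-0.05,0],[0.00377,0.0007,0,0,0,-0.05,0],[0,0,0,0,0,0,0],[0,0,0,0,0,0,0]]'
python3 st.py
python3 - <<'E'
from h import *
im=vision.capture("side"); C=np.array([.4995,-.2053])
for q,z in(("ring_lever",.095),("pointer_tip",.061),("clip_tip",.053)):
    for r in vision.place_of("side",q)[:1]:
        d=atz("side",r["position"],z)[:2]-C; print(q,r["score"],r["position"],np.hypot(*d),np.degrees(np.arctan2(d[1],d[0])))
cv2.imwrite("pics/s2.png",cv2.resize(im[140:290,240:400,::-1],None,fx=4,fy=4,interpolation=cv2.INTER_CUBIC))
E
```

```text
t: 7.13
tool_pos: [0.5736, -0.1868, 0.0857]
tcp_rot: [3.141, 0.002, 2.037]
force: [1.1, -0.9, -0.6]
gripper_width: 0.0002
gripper_force: 0.9
t: 7.55
tool_pos: [0.5664, -0.1689, 0.0857]
tcp_rot: [3.141, 0.002, 2.287]
force: [2.3, -1.5, -0.2]
gripper_width: 0.0008
gripper_force: 0.9
t: 7.97
tool_pos: [0.5549, -0.1536, 0.0856]
tcp_rot: [-3.141, 0.001, 2.537]
force: [1.4, -1.1, -0.3]
gripper_width: 0.0004
gripper_force: 0.9
t: 8.38
tool_pos: [0.546, -0.1452, 0.0855]
tcp_rot: [3.141, -0.0, 2.684]
force: [-0.3, -0.1, 0.0]
gripper_width: 0.0006
gripper_force: 0.1
ring if square 63.75681878014805 radial 0.07449494398954783 tang -0.01509397988304207 [-0.27562714 -0.07495403  0.04697401] 8.3833
ring_lever 0.66 [220.5, 291.1] 0.08254777566804908 71.16398607869469
pointer_tip 0.96 [236.3, 282.2] 0.10150100884569897 63.965311163286295
clip_tip 0.5 [242.8, 292.3] 0.1019073312881596 77.86357672616049
```

View pics/s2.png

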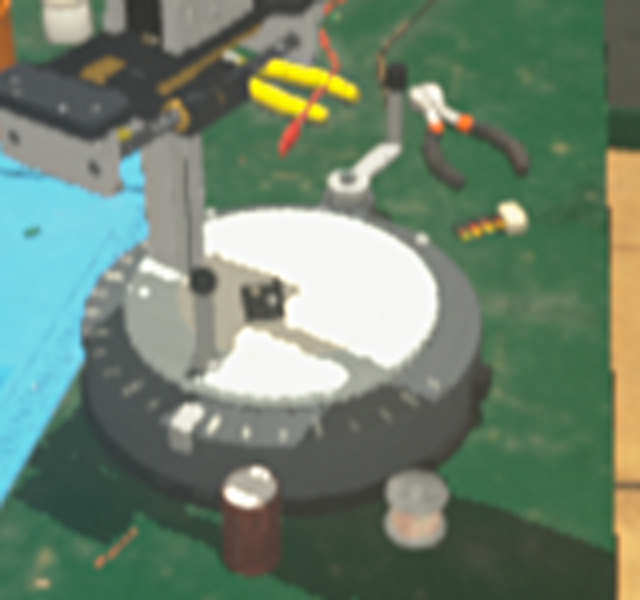

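```bash
python3 - <<'E'
from h import *
s=lambda x,y:(140+y/4-.4,240+x/4-.4)
for C in ([.4995,-.2053],[.499,-.2005]):
  for l,p,z in(("ball",(203,281),.117),("base",(200,378),.066),("clipmid",(189,415),.055),("ball0",(161,181),.117),("base0",(164,258),.066)):
    d=atz("side",s(*p),z)[:2]-C; print(l,np.hypot(*d).round(4),np.degrees(np.arctan2(d[1],d[0])).round(2))
for a in(60,62,64,66,68):   # predicted crop pixel of ball / base
    u=np.array([np.cos(np.radians(a)),np.sin(np.radians(a))])*.075+[.4995,-.2053]
    f=lambda z:((proj("side",[*u,z])-[140,240]+.4)*4)[::-1].round(1)
    print(a,f(.117),f(.066))
u=np.array([.4995,-.2053]);print(((proj("side",[*u,.0635])-[140,240]+.4)*4)[::-1])
E
```

```text
ball 0.0766 67.92
base 0.0924 71.65
clipmid 0.11 73.19
ball0 0.0755 -16.56
base0 0.0749 -13.87
ball 0.0724 66.12
base 0.0881 70.35
clipmid 0.1055 72.18
ball0 0.0774 -19.86
base0 0.0767 -17.26
60 [188.9 272.9] [193.4 350. ]
62 [192.7 274.7] [197.1 351.9]
64 [196.7 276.4] [200.9 353.6]
66 [200.7 278. ] [204.8 355.3]
68 [204.9 279.5] [208.8 356.8]
[281.41580177 289.6499482 ]
```

The side view shows the ball at crop (203, 281), about 67°, and the clip at (189, 415), about 73°. So the ring is roughly 5° short. I'll finish slowly.

```bash

python3 -m creep '[[0.00113,0.00023,0,0,0,-0.015,0],[0.00113,0.00023,0,0,0,-0.015,0],[0.00113,0.00023,0,0,0,-0.015,0],[0.00113,0.00023,0,0,0,-0.015,0],[0.00113,0.00023,0,0,0,-0.015,0]]'
python3 -m creep '[[0.00113,0.00023,0,0,0,-0.015,0],[0.00113,0.00023,0,0,0,-0.015,0],[0.00113,0.00023,0,0,0,-0.015,0],[0.0005,0,0,0,0,0,0],[0,0,0,0,0,0,0]]'
python3 st.py
python3 -m creep '[[-0.01,0,0,0,0,0,0],[-0.01,0,0,0,0,0,0],[-0.01,0,-0.02,0,0,0,0],[0,0,-0.035,0,0,0,0],[0,0,-0.035,0,0,0,0]]'
```

```text
t: 9.0
tool_pos: [0.5415, -0.1419, 0.0854]
tcp_rot: [-3.141, 0.0, 2.762]
force: [1.4, -0.2, -1.0]
gripper_width: 0.0003
gripper_force: 0.8
t: 9.42
tool_pos: [0.5379, -0.1397, 0.0855]
tcp_rot: [3.142, -0.0, 2.806]
force: [1.4, -1.2, -0.3]
gripper_width: 0.0002
gripper_force: 0.6
ring if square 70.76411065939826 radial 0.07463592255256578 tang -0.014652341539187262 [ 1.4097919  -1.19033639 -0.26223221] 9.4167
t: 9.83
tool_pos: [0.5647, -0.1486, 0.1744]
tcp_rot: [3.141, -0.006, 2.806]
force: [-0.3, -0.2, 0.7]
gripper_width: 0.0004
gripper_force: 0.0
```

```bash

python3 -m creep '[[0,0,0,0,0,0.062,0],[-0.0041,-0.0328,0,0,0,0,0],[-0.0041,-0.0328,0,0,0,0,0],[-0.0041,-0.0328,0,0,0,0,0],[-0.0041,-0.0328,0,0,0,0,0]]'
python3 -m creep '[[-0.0041,-0.0328,0,0,0,0,0],[-0.0041,-0.0328,0,0,0,0,0],[-0.0041,-0.0328,0,0,0,0,0],[-0.0041,-0.0328,0,0,0,0,0],[0,0,0,0,0,0,0]]'
python3 -m creep '[[0,0,0,0,0,0,0],[0,0,0,0,0,0,0]]'
python3 - <<'E'
from h import *
C=np.array([.4995,-.2053]); out=[]
for n in("top","side"):
  im=vision.capture(n)
  for q,z in(("ring_lever",.095),("pointer_tip",.061),("clip_tip",.053),("lock_peg",.09)):
    for r in vision.place_of(n,q)[:1]:
        P=atz(n,r["position"],z)[:2]; d=P-C; print(n,q,r["score"],r["position"],P,np.hypot(*d),np.degrees(np.arctan2(d[1],d[0])))
  a=(150,256) if n=="top" else (170,250)
  out.append(cv2.resize(im[a[0]:a[0]+100,a[1]:a[1]+100,::-1],(400,400),interpolation=cv2.INTER_CUBIC))
cv2.imwrite("pics/b3.png",np.hstack(out))
E
```

```text
t: 10.25
tool_pos: [0.5299, -0.2772, 0.1754]
tcp_rot: [3.141, -0.001, 2.745]
force: [1.6, -1.1, -0.9]
gripper_width: 0.0004
gripper_force: 0.0
t: 10.67
tool_pos: [0.4923, -0.4095, 0.175]
tcp_rot: [-3.14, -0.001, 2.738]
force: [0.5, -0.2, -0.5]
gripper_width: 0.0004
gripper_force: 0.0
t: 10.83
tool_pos: [0.4948, -0.4033, 0.175]
tcp_rot: [3.14, -0.001, 2.743]
force: [-0.9, 0.3, -0.8]
gripper_width: 0.0003
gripper_force: 0.0
top ring_lever 0.74 [191.6, 288.0] [ 0.52377178 -0.13228904] 0.07693970846481468 71.61112004767247
top pointer_tip 0.63 [191.9, 281.9] [ 0.52915729 -0.11633816] 0.09377506786045023 71.56311093140962
top clip_tip 0.49 [191.9, 279.8] [ 0.53036682 -0.11101292] 0.09921095678519709 71.87307090445903
top lock_peg 0.37 [210.9, 323.1] [ 0.49440202 -0.20806155] 0.005797886545177946 -151.5558388896322
side ring_lever 0.79 [219.9, 295.1] [ 0.51830043 -0.13039845] 0.07722498472040457 75.9097424794941
side pointer_tip 0.96 [239.5, 285.9] [ 0.53409318 -0.1049829 ] 0.10611413227565682 70.97384486828628
side clip_tip 0.74 [242.9, 289.1] [ 0.52750787 -0.10439178] 0.10472301487776783 74.48758837898096
side lock_peg 0.54 [166.1, 340.4] [ 0.44741482 -0.3823698 ] 0.18457134492603766 -106.39127695371614
```

View pics/b3.png

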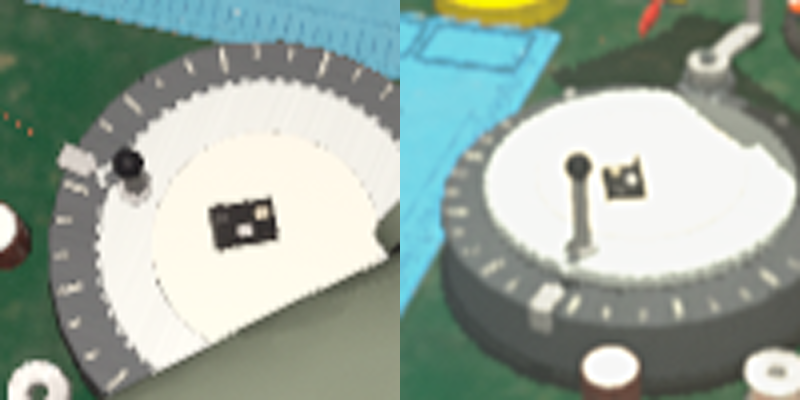

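```bash
python3 - <<'E'
from h import *
C=np.array([.4995,-.2053])
T=lambda x,y:("top",(150+y/4-.4,256+x/4-.4)); S=lambda x,y:("side",(170+y/4-.4,250+(x-400)/4-.4))
for l,p,z in(("ball",T(128,163),.117),("wedge",T(101,177),.062),("clip",T(77,158),.055),("collar",T(138,190),.064),("ball",S(578,166),.117),("collar",S(577,250),.066),("wedge",S(570,267),.062),("clip",S(548,296),.055)):
    d=atz(*p,z)[:2]-C; print(l,p[0],np.hypot(*d).round(4),np.degrees(np.arctan2(d[1],d[0])).round(2))
E
```

```text
ball top 0.0753 73.24
wedge top 0.0938 74.57
clip top 0.1111 71.58
collar top 0.0727 73.94
ball side 0.0769 74.73
collar side 0.0828 74.91
wedge side 0.0926 75.27
clip side 0.1109 73.15
```

```bash
python3 - <<'E'
from h import *
C=np.array([.4995,-.2053]); out=[]
for n,a in(("top",(180,268)),("side",(215,270))):
    im=np.mean([vision.capture(n).astype(float) for _ in range(4)],0).astype(np.uint8)
    o=cv2.resize(im[a[0]:a[0]+40,a[1]:a[1]+40,::-1],(400,400),interpolation=cv2.INTER_CUBIC).copy()
    # rays at table angles, at z .055 r .098-.125 
    for ang,col in((70,(255,0,0)),(72,(0,255,0)),(74,(0,0,255)),(76,(0,255,255))):
        u=np.array([np.cos(np.radians(ang)),np.sin(np.radians(ang))])
        for r0,r1,z in((.082,.094,.062),(.098,.119,.055)):
            p,q=[tuple(int(v) for v in ((proj(n,[*(C+r*u),z])-a+.5)*10)[::-1]) for r in(r0,r1)]
            cv2.line(o,p,q,col,1)
    out.append(o)
cv2.imwrite("pics/z4.png",np.hstack(out))
E
```

```text
(no output)
```

View pics/z4.png

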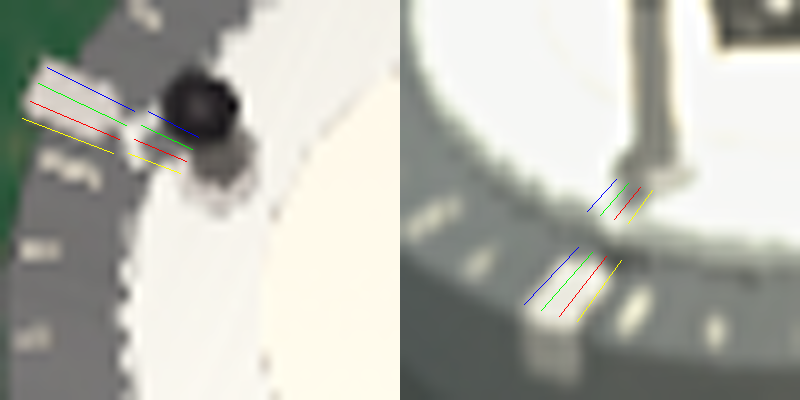

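```bash

python3 -m creep '[[0,0,0.03,0,0,0,0],[0,0,0.03,0,0,0,0],[0,0,0.03,0,0,0,0],[0,0,0,0,0,0,0],[0,0,0,0,0,0,0]]'
python3 -m creep '[[0.006,0,0,0,0,0,0],[0.006,0,0,0,0,0,0],[0.006,0,0,0,0,0,0],[0.005,0,0,0,0,0,0],[0.004,0,0,0,0,0,0]]'
python3 -m creep '[[0.00302,-0.0007,0,0,0,0.05,0],[0.00302,-0.0007,0,0,0,0.05,0],[0.00302,-0.0007,0,0,0,0.05,0],[0.00302,-0.0007,0,0,0,0.05,0],[0.00302,-0.0007,0,0,0,0.05,0]]'
cat > st2.py <<'E'
from h import *
s=sense(); C=np.array([.4782,-.3313]); y=s["tcp_rot"][2]; d=s["tool_pos"][:2]-C
t=np.array([np.cos(y),np.sin(y)]); u=np.array([-t[1],t[0]])
print("peg if square",np.degrees(y)+90-360,"radial",d@u,"tang",d@t,s["force"],s["t"])
E
python3 st2.py
```

```text
t: 12.15
tool_pos: [0.4936, -0.4029, 0.0835]
tcp_rot: [3.14, -0.005, 2.744]
force: [1.1, -0.2, 0.9]
gripper_width: 0.0003
gripper_force: 0.0
t: 12.57
tool_pos: [0.4701, -0.3942, 0.0869]
tcp_rot: [-3.141, 0.002, 2.744]
force: [1.9, -0.3, 1.3]
gripper_width: 0.0007
gripper_force: 0.8
t: 12.98
tool_pos: [0.4559, -0.3907, 0.0868]
tcp_rot: [-3.141, 0.004, 2.491]
force: [1.7, -0.8, 0.9]
gripper_width: 0.0007
gripper_force: 0.8
peg if square -127.2729037683628 radial 0.06072993074195831 tang -0.018246485897287147 [ 1.66938417 -0.84466052  0.89776414] 12.9833
```

```bash

python3 -m creep '[[0.00302,-0.0007,0,0,0,0.05,0],[0.00302,-0.0007,0,0,0,0.05,0],[0.00302,-0.0007,0,0,0,0.05,0],[0.00302,-0.0007,0,0,0,0.05,0],[0.00302,-0.0007,0,0,0,0.05,0]]'
python3 -m creep '[[0.00302,-0.0007,0,0,0,0.05,0],[0.00302,-0.0007,0,0,0,0.05,0],[0.00302,-0.0007,0,0,0,0.05,0],[0.00302,-0.0007,0,0,0,0.05,0],[0.00302,-0.0007,0,0,0,0.05,0]]'
python3 -m creep '[[0.00302,-0.0007,0,0,0,0.05,0],[0.00302,-0.0007,0,0,0,0.05,0],[0.00302,-0.0007,0,0,0,0.05,0],[0.00302,-0.0007,0,0,0,0.05,0],[0.00302,-0.0007,0,0,0,0.05,0]]'
python3 -m creep '[[0.0012,-0.0003,0,0,0,0.02,0],[0.0012,-0.0003,0,0,0,0.02,0],[0.0012,-0.0003,0,0,0,0.02,0],[0.0012,-0.0003,0,0,0,0.02,0],[0.0012,-0.0003,0,0,0,0.02,0]]'
python3 -m creep '[[0,0,0,0,0,0,0],[0,0,0,0,0,0,0]]'
python3 st2.py
```

```text
t: 13.4
tool_pos: [0.4423, -0.3833, 0.0868]
tcp_rot: [-3.141, 0.004, 2.241]
force: [0.6, -0.8, 0.2]
gripper_width: 0.0006
gripper_force: 0.8
t: 13.82
tool_pos: [0.4309, -0.3727, 0.0868]
tcp_rot: [3.142, 0.004, 1.991]
force: [0.7, -1.4, 1.3]
gripper_width: 0.0008
gripper_force: 0.8
t: 14.23
tool_pos: [0.4226, -0.3593, 0.0867]
tcp_rot: [3.141, 0.003, 1.741]
force: [-0.5, -1.9, 0.6]
gripper_width: 0.0004
gripper_force: 0.8
t: 14.65
tool_pos: [0.4205, -0.3525, 0.0857]
tcp_rot: [3.141, 0.001, 1.642]
force: [0.3, -1.0, 1.3]
gripper_width: 0.0005
gripper_force: 0.7
t: 14.82
tool_pos: [0.4205, -0.3522, 0.0855]
tcp_rot: [3.141, -0.0, 1.644]
force: [0.6, -2.1, 0.7]
gripper_width: 0.0003
gripper_force: 0.6
peg if square -175.80724562094375 radial 0.05910120516723427 tang -0.016625818051314224 [ 0.59251642 -2.07588807  0.68729649] 14.8167
```

```bash

python3 -m creep '[[0.0012,-0.0002,0,0,0,0.02,0],[0.0012,-0.0002,0,0,0,0.02,0],[0.0012,-0.0002,0,0,0,0.02,0],[0.0012,0,0,0,0,0,0],[0,0,0,0,0,0,0]]'
python3 st2.py
python3 -m creep '[[0.0008,0,0,0,0,0,0],[0.0008,0,0,0,0,0,0],[0,0,0,0,0,0,0]]'
python3 st2.py
```

```text
t: 15.23
tool_pos: [0.4193, -0.3471, 0.0853]
tcp_rot: [-3.141, -0.0, 1.584]
force: [-0.4, -1.3, 0.6]
gripper_width: 0.0008
gripper_force: 0.5
peg if square -179.24830355789607 radial 0.059068823492722175 tang -0.015066055691438355 [-0.39573463 -1.2879876   0.56565002] 15.2333
t: 15.48
tool_pos: [0.4194, -0.3457, 0.0853]
tcp_rot: [-3.141, -0.0, 1.584]
force: [-0.4, -1.1, 1.0]
gripper_width: 0.0001
gripper_force: 0.6
peg if square -179.24616835921228 radial 0.059001169164487895 tang -0.013615792872269208 [-0.44726348 -1.09332222  1.00684486] 15.4833
```

```bash

python3 -m creep '[[0.0008,0,0,0,0,0,0],[0.0008,0,0,0,0,0,0],[0,0,0,0,0,0,0]]' | grep -E "pos|force"
python3 -m creep '[[0.0008,0,0,0,0,0,0],[0.0008,0,0,0,0,0,0],[0,0,0,0,0,0,0]]'| grep -E "pos|force"
python3 - <<'E'
from h import *
print(sense()["force"])
vision.capture("side")
for r in vision.place_of("side","lock_peg")[:1]:print(r, atz("side",r["position"],.09))
E
```

```text
tool_pos: [0.4194, -0.3441, 0.0853]
force: [-0.5, -0.7, 1.6]
gripper_force: 0.6
tool_pos: [0.4194, -0.3436, 0.0855]
force: [-1.0, -4.1, -1.5]
gripper_force: 2.1
[-0.95324126 -4.05042173 -1.51882392]
{'position': [177.0, 352.1], 'score': 0.52} [ 0.41320384 -0.33102921  0.09      ]
```

```bash

python3 -m creep '[[-0.01,0,0,0,0,0,0],[-0.015,0,0,0,0,0,0],[-0.015,0,-0.02,0,0,0,0],[-0.01,0,-0.04,0,0,0,0],[-0.01,0,-0.04,0,0,0,0]]'
python3 -m creep '[[-0.035,0,0,0,0,0,0],[-0.035,0,0,0,0,0,0],[0,0,0,0,0,0,0],[0,0,0,0,0,0,0]]'
python3 - <<'E'
from h import *
im=vision.capture("top")
cv2.imwrite("pics/f5.png",cv2.resize(im[150:280,240:430,::-1],None,fx=4,fy=4,interpolation=cv2.INTER_CUBIC))
E
```

```text
t: 16.5
tool_pos: [0.4192, -0.4022, 0.1843]
tcp_rot: [-3.139, -0.006, 1.583]
force: [0.5, 0.3, 0.9]
gripper_width: 0.0006
gripper_force: 0.0
t: 16.83
tool_pos: [0.4206, -0.4742, 0.1845]
tcp_rot: [-3.142, -0.002, 1.581]
force: [-0.9, -0.2, -0.2]
gripper_width: 0.0006
gripper_force: 0.0
```

View pics/f5.png

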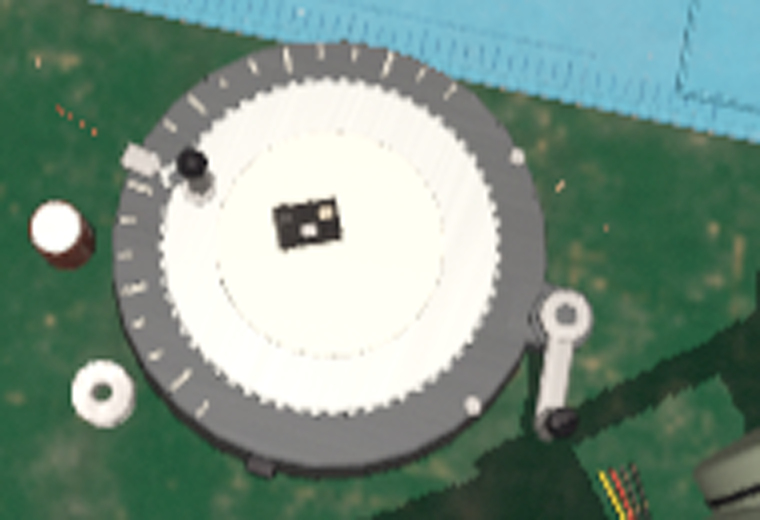

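```bash
python3 - <<'E'
from h import *
c=lambda x,y:(150+y/4-.4,240+x/4-.4)
C=np.array([.4995,-.2053]); pv=np.array([.4782,-.3313])
d=atz("top",c(562,422),.118)[:2]-pv; a=np.degrees(np.arctan2(d[1],d[0])); print("peg",np.hypot(*d),a,"table y",((pv+d-C)@[-np.sin(np.radians(-9.7)),np.cos(np.radians(-9.7))]))
vision.capture("top")
L=[]
for i in range(4):
    vision.capture("top"); vision.capture("side")
    for n in("top","side"):
        o={}
        for q,z in(("pointer_tip",.061),("clip_tip",.053),("ring_lever",.095)):
            r=vision.place_of(n,q)
            if r: e=atz(n,r[0]["position"],z)[:2]; o[q]=e
        if len(o)==3: print(n,{k:(np.hypot(*(v-C)).round(4),np.degrees(np.arctan2(*(v-C)[::-1])).round(1)) for k,v in o.items()})
E
```

```text
peg 0.060474439770627116 176.17273430077586 table y -0.13397515535805932
side {'pointer_tip': (np.float64(0.1093), np.float64(72.6)), 'clip_tip': (np.float64(0.0963), np.float64(76.4)), 'ring_lever': (np.float64(0.0758), np.float64(75.1))}
top {'pointer_tip': (np.float64(0.1015), np.float64(71.4)), 'clip_tip': (np.float64(0.0919), np.float64(74.2)), 'ring_lever': (np.float64(0.0755), np.float64(74.2))}
side {'pointer_tip': (np.float64(0.1027), np.float64(72.8)), 'clip_tip': (np.float64(0.1003), np.float64(76.1)), 'ring_lever': (np.float64(0.1134), np.float64(99.7))}
top {'pointer_tip': (np.float64(0.0958), np.float64(72.9)), 'clip_tip': (np.float64(0.1026), np.float64(74.0)), 'ring_lever': (np.float64(0.0784), np.float64(73.1))}
side {'pointer_tip': (np.float64(0.1107), np.float64(72.5)), 'clip_tip': (np.float64(0.0974), np.float64(73.9)), 'ring_lever': (np.float64(0.0759), np.float64(72.4))}
top {'pointer_tip': (np.float64(0.0962), np.float64(70.4)), 'clip_tip': (np.float64(0.0986), np.float64(74.4)), 'ring_lever': (np.float64(0.071), np.float64(71.3))}
side {'pointer_tip': (np.float64(0.1065), np.float64(71.7)), 'clip_tip': (np.float64(0.0993), np.float64(77.2)), 'ring_lever': (np.float64(0.0831), np.float64(78.0))}
```

```bash
python3 -c "
from rig import ctrl; print(ctrl.close_job())"
```

```text
the job is handed in; nothing more can be done
None
```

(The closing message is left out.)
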